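Clear the jam in the recorder-cap feed tray

TASK

The dark cap is jamming the mouth of the feed tray, so the pale cap cannot get into the lane. Nudge the dark cap back into the wide bay until a cap's width of floor is free between it and the mouth, then slide the pale cap through the mouth and down the lane to the brass stop. Slide the caps along the tray floor, do not lift them; finish with the dark and red caps still in the bay, the dark one still clear of the mouth, all three standing upright, and let go.

Things in the scene. Friction and masses are not known exactly. Their poses are not given: they have to be found in the camera images.
- feed_tray: fixed tray, grey floor 6 mm and 8 mm thick wooden walls 18 mm above the bench. Origin at bench height under the mouth's middle; y down the lane, x across, z up. Lane 56 mm wide inside, y = 0 to the brass stop (18 mm high) at y = 110. Bay inside x = -103 to 103, back wall y = -171; its front walls slant from the mouth's edges (wall middle x = +-32, y = 0) to x = +-107, y = -30 mm
- dark_cap_center (a point): wooden cap, upright cylinder 44 mm in diameter, 46 mm tall, about 60 g, very dark brown with two brass rings, loose on the tray floor. This point: its centre, half-way up (23 mm above the tray floor), z up along its axis. At the start it stands in the mouth; the bay behind it is empty but for the two other caps.
- pale_cap_center (a point): wooden cap, upright cylinder 44 mm in diameter, 46 mm tall, about 60 g, pale yellow with two brown rings, loose on the tray floor. This point: its centre, half-way up (23 mm above the tray floor), z up along its axis. At the start it stands beside and behind the dark cap, left or right, 45 mm off the tray's middle line. In the lane against the stop its centre is at tray y = 88.
- red_cap_center (a point): wooden cap, upright cylinder 44 mm in diameter, 46 mm tall, about 60 g, red with two dark red rings, loose on the tray floor. This point: its centre, half-way up (23 mm above the tray floor), z up along its axis. At the start it is on the other side from the pale cap. Only the caps stand above the walls.
Mind the look-alikes: they are no part of the job. What is shaped like the part that bears dark_cap_center but turquoise is not meant.

How it is judged:
By the outcome, as a careful person would: the job done as asked, in the order asked, and still so for the second after the job is handed in, with the robot touching nothing.
It also fails if it takes over 45 s, if anything falls off the work surface, if the arm or the gripper's body presses on something with over 40 N, if the wrist force passes 120 N, or if a joint passes its speed limit or range.

ROBOT

A 7-joint arm with a two-finger parallel gripper is mounted at the origin on the work surface. World frame = base frame: x ahead of the robot, y to its left, z up, the work surface at z = 0. Lengths are in m, angles in rad, forces in N, time in s.
With the tool pointing down it reaches from about 0.425 to 0.875 m from the base axis. Payload 9.9 kg.
Tool frame: the origin (TCP) lies on the centre line of the jaws, within the pads' length; the fingertips stand 17 mm ahead of it and the grasp point (between the pads) lies 2 mm behind it; z points along the fingers, y is the direction in which the jaws open and shut (so a half turn about z gives the same grasp; the last joint's range is limited). The gripper opens to 85 mm and grips with 20 to 120 N. Pads are 22 mm wide; open, the fingers measure 114 mm over their backs; the gripper's body (76 mm by 85 mm) begins 54 mm behind the grasp point. The pads swing forward as they close: fully open they stand 13 mm farther back than shut.
Start: joints at [1.228, 0.576, 0.025, 1.437, -0.015, 1.129, -0.057], TCP at [0.173, -0.653, 0.248] pointing down, gripper open.
Joint ranges: [-2.76, 2.76], [-0.34, 2.15], [-1.52, 1.57], [0.19, 2.46], [-1.09, 4.23], [0.17, 1.99], [-2.82, 2.82]. Speed limits (rad/s): [2.22, 2.22, 3.01, 3.01, 3.14, 3.14, 3.14].

INTERFACE

Orientations are given as a rotation vector (axis times angle).
In Python, from workcell import ctrl gives the robot as it stands. The module is installed in compiled form; this text tells all that it offers.
- The arm moves only by the tool drive_tool, never from a script. Its argument "moves" is a list of rows, each a list of 3 entries, a list of its own where there are three numbers: the shift along the tool's x, y, z in m, then the turn, a rotation vector about the tool's x, y, z in degrees, then the finger opening in m, from 0 to 0.0854. A call has 1 to 8 rows; each row shifts and turns the commanded pose from where the row before left it, along the tool's axes as they then stand; what a row does not reach is not made up. A row lasts 1/8 s, in which the tool goes at most 62.5 mm and 10.7 degrees, less where a joint would pass 70% of its speed; a pose out of reach is approached as far as the arm can. A call with a gripper value outside its range is refused whole. The fingers move at their own pace and stop on an object; "force" is the grip in N (left out, the last holds). Time passes only in rows, so rows that do not move let the fingers close. It gives the time, the measured TCP pose, the force and the opening at its end, in the units of the state.
- ctrl.sense(): the state, without advancing time (a new reading comes with each control period).
- ctrl.read_camera(name): name is "scene" or "side" or "wrist"; returns the picture (480x640x3 uint8, blue, green, red); there is no depth.
- ctrl.camera_params(name): a dict with "fov_y" (degrees; the focal length in pixels is half the picture's height over the tangent of half this angle, whatever the lens; pixels are square), "cx", "cy" (the principal point, pixels), "R" (3x3) and "t" (3): a world point X has camera coordinates R X + t; the wrist camera has in their place "mount" (4x4, takes a point from camera to tool coordinates, whose origin is the TCP and whose axes are the flange's). Camera axes: x right, y down, z forward; pixel columns grow to the right and rows downward; lengths in m; the calibration is good to about 2 mm. A picture is of the moment at which its call begins: read the wrist's pose just before it. camera_params takes no time and is no camera call.
- ctrl.job_done(): hands the job in, once; it reports no verdict.
The state is a dict: "t": time; "joint_positions": joint angles; "qd": joint speeds; "tau": joint torques, N m; "eef_pos": TCP position; "tcp_rot": TCP orientation; "contact_force": force on the tool from outside, world axes, zero at the start; "torque": the same for the moment, N m; "finger_gap": finger opening in m.
Only numpy, scipy, OpenCV 4.12 (cv2) and the standard library are available. Lean on these libraries where they do the work, as an engineer would, in place of code of your own. Each camera call takes 0.05 s, during which the arm holds its last target.

## Working session

There is one attempt and no reset: what is moved stays moved. The work goes in short steps, Python scripts to look and compute and a tool call to move; the robot and the scene stay as the last step left them, time stands still between calls to the robot, and variables do not carry over. Pictures are saved under pics/ and viewed, and the job is handed in when it is done.

Besides the shell and the picture viewer there is one more tool, called after "Request:" by a JSON object that holds its "name" and its "arguments". drive_tool: Moves the arm, as the interface text tells. Its arguments: {"type":"object","properties":{"moves":{"type":"array","items":{"type":"array"}},"force":{"type":"number"}},"required":["moves"]}

```bash
mkdir -p pics
python3 - <<'E'
from workcell import ctrl
import cv2
s=ctrl.sense();print({k:s[k] for k in('t','eef_pos','tcp_rot','finger_gap')})
for n in('scene','side','wrist'):
    cv2.imwrite(f'pics/{n}0.png',ctrl.read_camera(n));print(n,ctrl.camera_params(n))
E
```

```text
{'t': 0.0, 'eef_pos': array([ 0.17264408, -0.65212358,  0.24742955]), 'tcp_rot': array([-3.11372092e+00, -4.05250837e-01,  4.56931776e-04]), 'finger_gap': 0.08538250660952641}
scene {'fov_y': 44.0331369540946, 'cx': 326.2413471610317, 'cy': 235.92857597299943, 'R': array([[-0.35496983,  0.93482659, -0.00978102],
       [ 0.77243185,  0.28737997, -0.56635836],
       [-0.52663598, -0.2085953 , -0.82410105]]), 't': array([ 0.18346768, -0.39957971,  0.97366781])}
side {'fov_y': 53.211077566644455, 'cx': 319.1251098438433, 'cy': 240.0305169577639, 'R': array([[-0.94124477, -0.33682951, -0.02457959],
       [-0.15018155,  0.48263604, -0.86284874],
       [ 0.30249591, -0.80846047, -0.50486423]]), 't': array([0.49786738, 0.11764334, 0.52890326])}
wrist {'fov_y': 67.4258267052549, 'cx': 319.4616787659757, 'cy': 243.27328771721446, 'mount': array([[-1.83554949e-03, -9.56184572e-01, -2.92758767e-01,
         7.41586146e-02],
       [ 9.99998287e-01, -1.68498359e-03, -7.66470735e-04,
         8.73445762e-04],
       [ 2.39593772e-04, -2.92759672e-01,  9.56186026e-01,
        -1.25031379e-01],
       [ 0.00000000e+00,  0.00000000e+00,  0.00000000e+00,
         1.00000000e+00]])}
```

View pics/scene0.png

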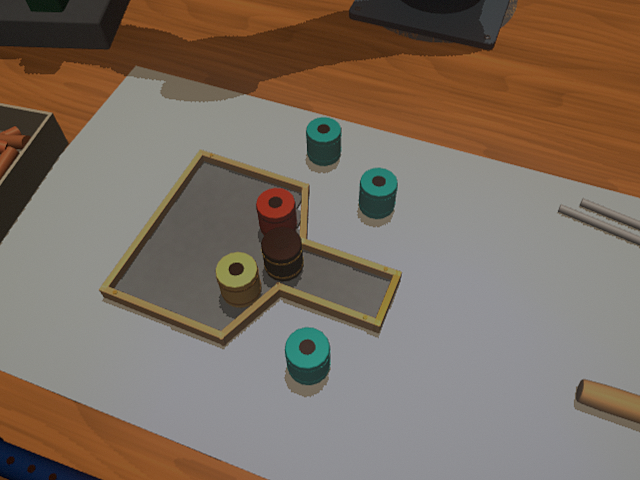

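View pics/side0.png

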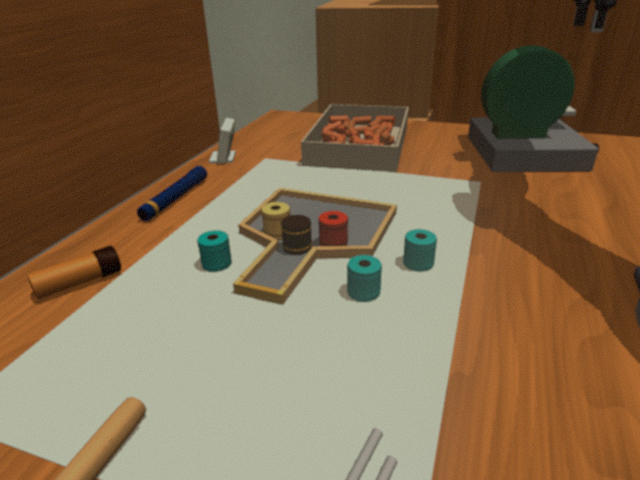

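View pics/wrist0.png

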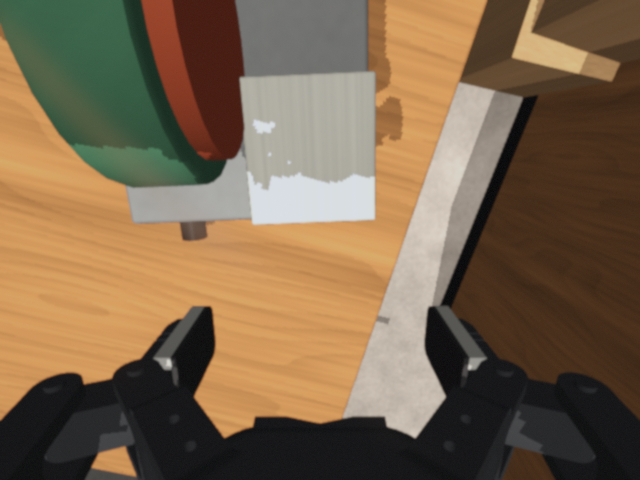

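Run:
```python
import cv2
a=cv2.imread('pics/scene0.png')[140:350,90:410];cv2.imwrite('pics/c1.png',cv2.resize(a,None,fx=2.5,fy=2.5,interpolation=cv2.INTER_CUBIC))
a=cv2.imread('pics/side0.png')[180:305,230:405];cv2.imwrite('pics/c2.png',cv2.resize(a,None,fx=4,fy=4,interpolation=cv2.INTER_CUBIC))
```

```text
(no output)
```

View pics/c1.png

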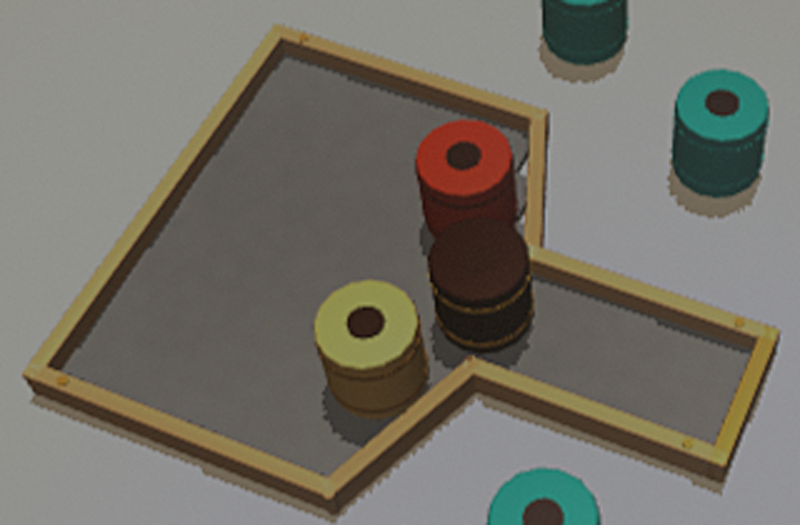

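View pics/c2.png

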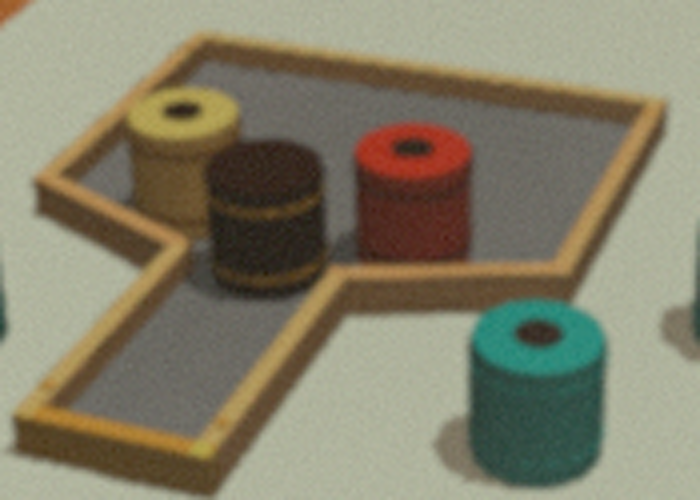

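```bash
cat > h.py <<'E'
import numpy as np,cv2
from scipy.optimize import least_squares
from scipy.spatial.transform import Rotation as Ro
from workcell import ctrl
def proj(n,X):
    p=ctrl.camera_params(n);f=240/np.tan(np.radians(p['fov_y']/2))
    c=np.atleast_2d(X)@p['R'].T+p['t'];return np.c_[f*c[:,0]/c[:,2]+p['cx'],f*c[:,1]/c[:,2]+p['cy']]
def unproj(n,uv,z):
    p=ctrl.camera_params(n);f=240/np.tan(np.radians(p['fov_y']/2))
    d=p['R'].T@np.array([(uv[0]-p['cx'])/f,(uv[1]-p['cy'])/f,1]);o=-p['R'].T@p['t']
    return o+d*(z-o[2])/d[2]
def t2w(T,xy):
    xy=np.atleast_2d(xy);c,s=np.cos(T[2]),np.sin(T[2]);return np.c_[T[0]+c*xy[:,0]-s*xy[:,1],T[1]+s*xy[:,0]+c*xy[:,1]]
def w2t(T,w):
    d=np.atleast_2d(w)[:,:2]-T[:2];c,s=np.cos(T[2]),np.sin(T[2]);return np.c_[c*d[:,0]+s*d[:,1],-s*d[:,0]+c*d[:,1]]
E
cat > fit.py <<'E'
from h import *
M=np.array([[-.111,-.179],[.111,-.179],[.036,.118],[-.036,.118],[.107,-.03],[-.107,-.03],[.032,0],[-.032,0]])
S=np.array([[278,27],[27,374],[724,460],[777,330],[332,488],[538,117],[475,367],[533,257]])/2.5+[90,140]
# side: same order
D=np.array([[666,102],[200,35],[15,420],[212,460],[46,182],[566,270],[178,242],[338,274]])/4+[230,180]
def w(T): return np.c_[t2w(T,M),np.full(8,.018)]
f=lambda T:np.r_[(proj('scene',w(T))-S).ravel(),(proj('side',w(T))-D).ravel()]
g=np.array([unproj('scene',s,.018)[:2] for s in S]);print(g)
y=(g[2]+g[3]-g[0]-g[1]);yaw=np.arctan2(y[1],y[0])-np.pi/2
r=least_squares(f,[*(g[6]+g[7])/2,yaw],loss='soft_l1');T=r.x;print(T,np.degrees(T[2]));print(f(T).reshape(-1,2).round(1))
np.save('T.npy',T)
for n,sc,of,P in(('scene',2.5,(90,140),[(480,258),(368,323),(464,160)]),('side',4,(230,180),[(265,172),(184,115),(413,152)])):
    for q,nm in zip(P,'dpr'):
        X=unproj(n,np.array(q)/sc+of,.052);print(n,nm,X.round(4),(w2t(T,X)*1000).round(1))
E
python3 fit.py
```

```text
[[ 0.46130785 -0.19122884]
 [ 0.6797266  -0.19897039]
 [ 0.61311405  0.09597267]
 [ 0.5451165   0.09842988]
 [ 0.6816779  -0.05103979]
 [ 0.46998805 -0.04493849]
 [ 0.60863019 -0.0184813 ]
 [ 0.54673337 -0.01646978]]
[ 0.57455318 -0.01861019 -0.02958159] -1.6949001965184918
[[-1.  -2.2]
 [-1.7 -0.2]
 [ 1.8  1.5]
 [ 2.5 -1.7]
 [-0.2 -1.1]
 [ 0.6 -2.1]
 [-0.1 -1.9]
 [ 0.4 -3.1]
 [-0.1 -1. ]
 [-1.4 -1. ]
 [-1.6 -1.1]
 [-0.9  0. ]
 [-0.9 -1.1]
 [-1.9 -0.5]
 [ 0.1  0.6]
 [-0.4 -0.2]]
scene d [ 0.5757 -0.0276  0.052 ] [[ 1.5 -8.9]]
scene p [ 0.6218 -0.0584  0.052 ] [[ 48.4 -38.4]]
scene r [ 0.5297 -0.0551  0.052 ] [[-43.7 -37.8]]
side d [ 0.5715 -0.0241  0.052 ] [[-2.9 -5.6]]
side p [ 0.6187 -0.0579  0.052 ] [[ 45.3 -38. ]]
side r [ 0.525  -0.0546  0.052 ] [[-48.4 -37.5]]
```

Run:
```python
from h import *
for uv in((487,165),(590,160),(540,168),(470,120)): print(uv,unproj('side',uv,0.0).round(3))
for uv in((525,48),(485,95),(570,90)): print(uv,[unproj('side',uv,z).round(3) for z in(.1,.15,.2)])
for uv in((0,45),(100,45),(120,5)): print('scene',unproj('scene',uv,.03).round(3))
s=ctrl.sense();R=Ro.from_rotvec(s['tcp_rot']).as_matrix();print(R.round(3))
T=np.load('T.npy')
for p in((0,-.007),(.046,-.038)):print(t2w(T,p))
```

```text
(487, 165) [ 0.323 -0.47   0.   ]
(590, 160) [ 0.118 -0.559  0.   ]
(540, 168) [ 0.219 -0.482  0.   ]
(470, 120) [ 0.382 -0.791  0.   ]
(525, 48) [array([ 0.257, -1.359,  0.1  ]), array([ 0.27 , -1.021,  0.15 ]), array([ 0.282, -0.683,  0.2  ])]
(485, 95) [array([ 0.351, -0.654,  0.1  ]), array([ 0.347, -0.442,  0.15 ]), array([ 0.342, -0.229,  0.2  ])]
(570, 90) [array([ 0.164, -0.75 ,  0.1  ]), array([ 0.193, -0.52 ,  0.15 ]), array([ 0.222, -0.291,  0.2  ])]
scene [ 0.387 -0.555  0.03 ]
scene [ 0.337 -0.418  0.03 ]
scene [ 0.244 -0.442  0.03 ]
[[ 0.967  0.256 -0.   ]
 [ 0.256 -0.967  0.001]
 [-0.    -0.001 -1.   ]]
[[ 0.57434613 -0.02560713]]
[[ 0.61940911 -0.05795412]]
```

Request:
{"name": "drive_tool", "arguments": {"moves": [[[0,0,-0.06],[0,0,0],0.085],[[0,0,-0.06],[0,0,0],0.085],[[0.042,-0.038,0],[0,0,0],0.085],[[0.042,-0.038,0],[0,0,0],0.085],[[0.042,-0.038,0],[0,0,0],0.085],[[0.042,-0.038,0],[0,0,0],0.085],[[0.042,-0.038,0],[0,0,0],0.085],[[0.042,-0.038,0],[0,0,0],0.085]]}}

```text
t: 1.15
eef_pos: [0.3587, -0.3659, 0.3683]
tcp_rot: [-3.115, -0.405, -0.0]
contact_force: [1.6, -0.1, 1.0]
finger_gap: 0.085
```

Request:
{"name": "drive_tool", "arguments": {"moves": [[[0.042,-0.039,0],[0,0,0],0.085],[[0.042,-0.039,0],[0,0,0],0.085],[[0.042,-0.039,0],[0,0,0],0.085],[[0.042,-0.039,0],[0,0,0],0.085],[[0.042,-0.039,0],[0,0,0],0.085],[[0.042,-0.039,0],[0,0,0],0.085],[[0.042,-0.039,0.03],[0,0,8.2],0.075],[[0,0,0.06],[0,0,8.2],0.075]]}}

```text
t: 2.15
eef_pos: [0.5743, -0.0246, 0.2796]
tcp_rot: [-3.138, 0.04, -0.008]
contact_force: [-0.3, -0.7, -1.1]
finger_gap: 0.075
```

Request:
{"name": "drive_tool", "arguments": {"moves": [[[0,0,0.03],[0,0,0],0.075],[[0,0,0],[0,0,0],0.075]]}}

```text
t: 2.4
eef_pos: [0.57, -0.03, 0.2472]
tcp_rot: [3.141, -0.042, -0.008]
contact_force: [-0.2, 0.1, -0.1]
finger_gap: 0.075
```

Run:
```python
from workcell import ctrl
import cv2
s=ctrl.sense();print({k:s[k] for k in('t','eef_pos','tcp_rot','finger_gap')})
cv2.imwrite('pics/w1.png',ctrl.read_camera('wrist'))
```

```text
{'t': 2.4, 'eef_pos': array([ 0.56995021, -0.03003586,  0.24719825]), 'tcp_rot': array([ 3.14118789, -0.04208289, -0.00786832]), 'finger_gap': 0.07503272930801486}
```

View pics/w1.png

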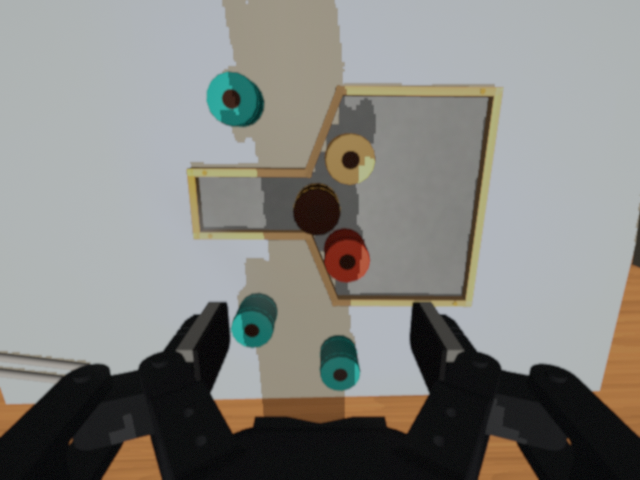

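Candidates: dark brown cap (317,209) – chosen; pale (351,159); red (347,262); turquoise look-alikes (234,97), (253,320), (340,362) rejected. I measure in the wrist view.

```bash
cat >> h.py <<'E'
def wun(s,uv,z):
    p=ctrl.camera_params('wrist');f=240/np.tan(np.radians(p['fov_y']/2));M=p['mount']
    R=Ro.from_rotvec(s['tcp_rot']).as_matrix()
    d=R@M[:3,:3]@np.array([(uv[0]-p['cx'])/f,(uv[1]-p['cy'])/f,1]);o=R@M[:3,3]+s['eef_pos']
    return o+d*(z-o[2])/d[2]
E
python3 - <<'E'
from h import *
s=ctrl.sense();T=np.load('T.npy')
a=cv2.imread('pics/w1.png')[75:315,180:510];cv2.imwrite('pics/c3.png',cv2.resize(a,None,fx=2.4,fy=2.4,interpolation=cv2.INTER_CUBIC))
for n,uv in dict(d=(317,209),p=(351,159),r=(347,262)).items():
    X=wun(s,uv,.052);print(n,X.round(4),(w2t(T,X)*1000).round(1))
E
```

```text
d [ 0.5792 -0.0289  0.052 ] [[  5.  -10.2]]
p [ 0.6227 -0.06    0.052 ] [[ 49.4 -40. ]]
r [ 0.5271 -0.0559  0.052 ] [[-46.3 -38.7]]
```

View pics/c3.png

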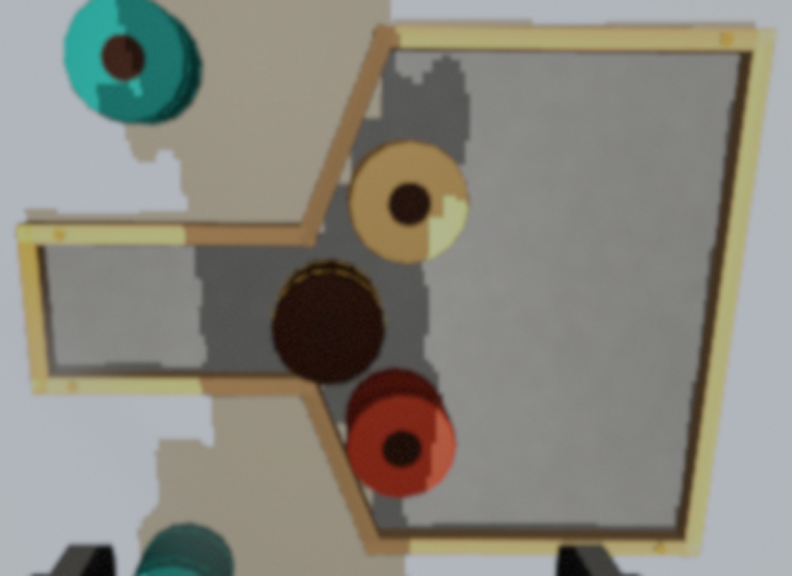

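Request:
{"name": "drive_tool", "arguments": {"moves": [[[0.006,-0.003,0.05],[0,0,0],0.07],[[0,0,0.06],[0,0,0],0.07],[[0,0,0.05],[0,0,0],0.07],[[0,0,0.03],[0,0,0],0.07],[[0,0,0.012],[0,0,0],0.07],[[0,0,0],[0,0,0],0.07]]}}

```text
t: 3.2
eef_pos: [0.5783, -0.0274, 0.0482]
tcp_rot: [3.141, -0.043, 0.002]
contact_force: [-0.1, -1.2, -0.7]
finger_gap: 0.07
```

Run:
```python
from workcell import ctrl
import cv2,numpy as np
s=ctrl.sense();print(s['t'],s['eef_pos'],s['tcp_rot'],s['contact_force'])
a=ctrl.read_camera('side')[100:310,200:430];b=ctrl.read_camera('wrist')
cv2.imwrite('pics/s2.png',cv2.resize(a,None,fx=2.8,fy=2.8));cv2.imwrite('pics/w2.png',b)
```

```text
3.2 [ 0.57831296 -0.02740423  0.04822821] [ 3.14128970e+00 -4.34888750e-02  1.95328052e-03] [-0.10318672 -1.21314099 -0.66246068]
```

View pics/s2.png

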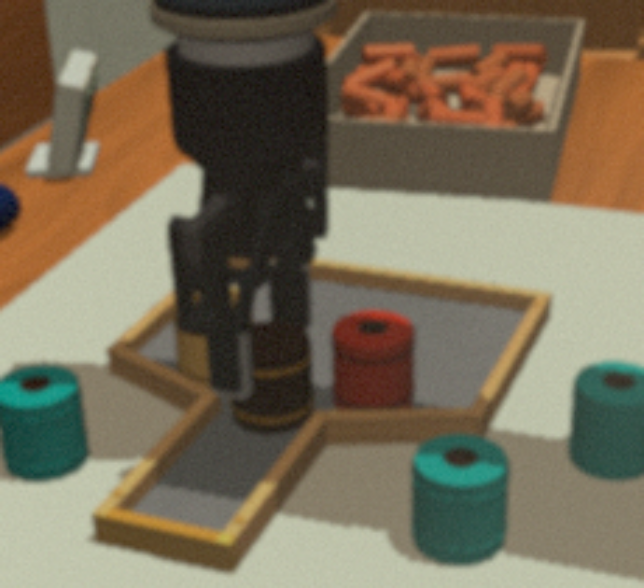

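View pics/w2.png

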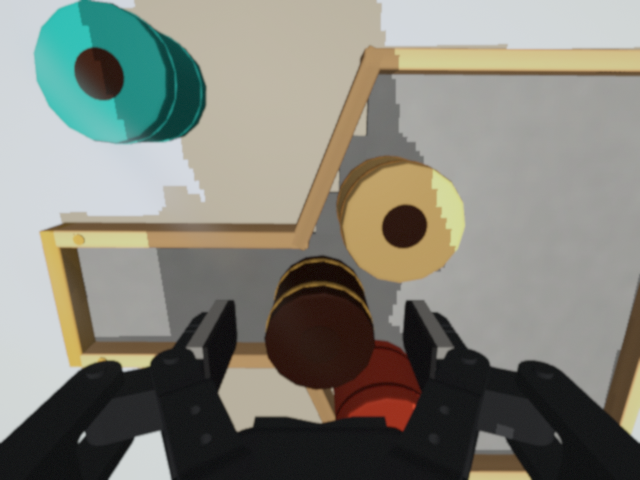

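Run:
```python
from h import *
s=ctrl.sense();T=np.load('T.npy');print(s['t'],s['eef_pos'])
for uv,z in(((319,338),.052),((404,224),.052),((371,56),.018),((302,240),.018),((50,236),.018),((74,360),.018)):
    X=wun(s,uv,z);print(uv,X.round(4),(w2t(T,X)*1000).round(1))
```

```text
3.3 [ 0.578667   -0.0273666   0.04904968]
(319, 338) [ 0.5774 -0.0279  0.052 ] [[ 3.1 -9.2]]
(404, 224) [ 0.6218 -0.059   0.052 ] [[ 48.4 -38.9]]
(371, 56) [ 0.6814 -0.0514  0.018 ] [[107.8 -29.6]]
(302, 240) [ 0.6071 -0.0211  0.018 ] [[32.6 -1.5]]
(50, 236) [0.6123 0.0925 0.018 ] [[ 34.5 112.2]]
(74, 360) [0.5476 0.0964 0.018 ] [[-30.4 114.2]]
```

Request:
{"name": "drive_tool", "arguments": {"moves": [[[-0.001,0,0.008],[0,0,0],0.07],[[0,0,0],[0,0,0],0.05],[[0,0,0],[0,0,0],0.038],[[0,0,0],[0,0,0],0.038],[[0,0,0],[0,0,0],0.038]], "force": 25}}

```text
t: 3.92
eef_pos: [0.5764, -0.0273, 0.0396]
tcp_rot: [3.141, -0.043, 0.0]
contact_force: [-1.4, -0.1, 5.6]
finger_gap: 0.0432
```

Request:
{"name": "drive_tool", "arguments": {"moves": [[[0,0.008,0],[0,0,0],0.038],[[0,0.012,0],[0,0,0],0.038],[[0,0.013,0],[0,0,0],0.038],[[0,0.013,0],[0,0,0],0.038],[[0,0.013,0],[0,0,0],0.038],[[0,0.013,0],[0,0,0],0.038],[[0,0.013,0],[0,0,0],0.038],[[0,0.01,0],[0,0,0],0.038]]}}

```text
t: 4.92
eef_pos: [0.5742, -0.123, 0.0397]
tcp_rot: [-3.141, 0.044, -0.002]
contact_force: [-0.6, 4.7, 6.5]
finger_gap: 0.0433
```

Run:
```python
from h import *
T=np.load('T.npy');T[:2]+=[.0018,-.001];np.save('T2.npy',T)
s=ctrl.sense();print(s['t'],s['eef_pos'],s['contact_force'],w2t(T,s['eef_pos']))
cv2.imwrite('pics/w3.png',ctrl.read_camera('wrist'));cv2.imwrite('pics/s3.png',cv2.resize(ctrl.read_camera('side')[100:310,200:430],None,fx=2.8,fy=2.8))
```

```text
4.925 [ 0.57416093 -0.12301112  0.03966169] [-0.62289883  4.7320291   6.48102217] [[ 0.00086704 -0.10342053]]
```

View pics/w3.png

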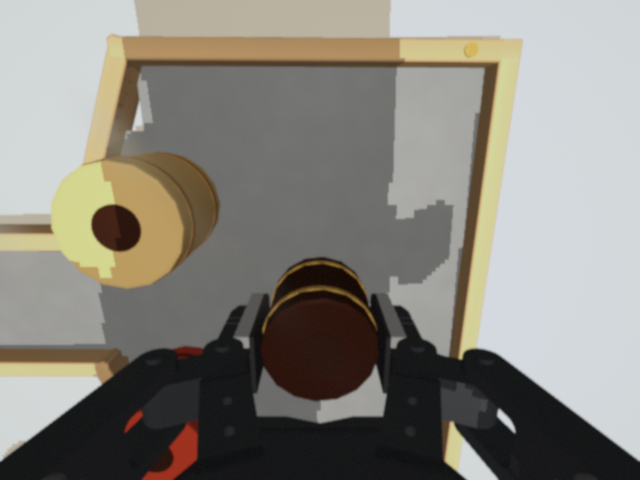

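View pics/s3.png

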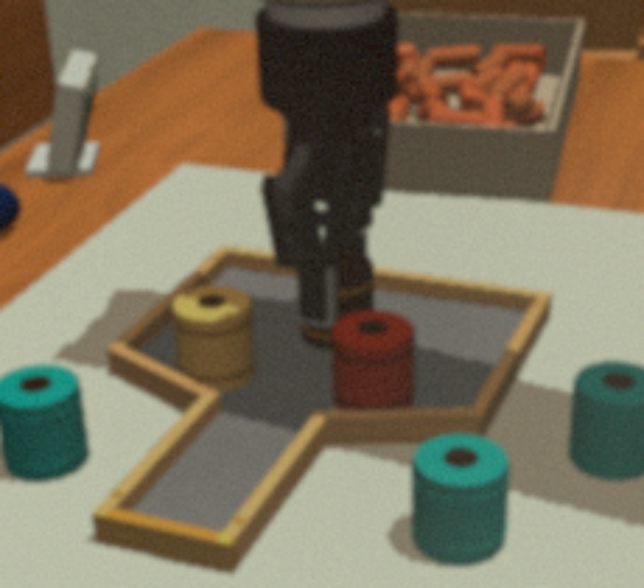

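Request:
{"name": "drive_tool", "arguments": {"moves": [[[0,0,0],[0,0,0],0.055],[[0,0,0],[0,0,0],0.066],[[0,0,-0.01],[0,0,0],0.066],[[0,0,-0.04],[0,0,0],0.066],[[0.02,-0.03,-0.02],[0,0,0],0.066],[[0.025,-0.035,0],[0,0,0],0.066],[[0,0,0],[0,0,0],0.066],[[0,0,0],[0,0,0],0.066]]}}

```text
t: 6.02
eef_pos: [0.6201, -0.0588, 0.1095]
tcp_rot: [3.141, -0.042, -0.001]
contact_force: [0.4, -0.4, -0.3]
finger_gap: 0.0662
```

Run:
```python
from h import *
s=ctrl.sense();print(s['t'],s['eef_pos'],s['tcp_rot'])
cv2.imwrite('pics/w4.png',ctrl.read_camera('wrist'))
```

```text
6.025 [ 0.62012272 -0.05876579  0.10945369] [ 3.14073851e+00 -4.24983680e-02 -9.22021207e-04]
```

View pics/w4.png

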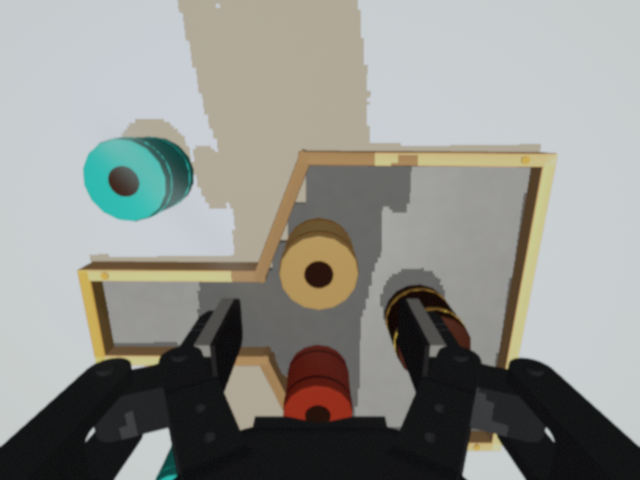

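Run:
```python
from h import *
s=ctrl.sense();T=np.load('T2.npy')
for uv,z in(((318,272),.052),((263,276),.018),((90,270),.018),((103,356),.018),((270,354),.018),((305,157),.018)):
    X=wun(s,uv,z);print(uv,X.round(4),(w2t(T,X)*1000).round(1))
```

```text
(318, 272) [ 0.6221 -0.0595  0.052 ] [[ 46.9 -38.5]]
(263, 276) [ 0.6069 -0.0233  0.018 ] [[30.7 -2.8]]
(90, 270) [0.6144 0.0876 0.018 ] [[ 34.9 108.3]]
(103, 356) [0.5505 0.0925 0.018 ] [[-29.1 111.3]]
(270, 354) [ 0.5486 -0.0238  0.018 ] [[-27.6  -5. ]]
(305, 157) [ 0.6811 -0.0536  0.018 ] [[105.7 -30.9]]
```

Request:
{"name": "drive_tool", "arguments": {"moves": [[[0.002,0.001,0.03],[0,0,0],0.062],[[0,0,0.027],[0,0,0],0.062],[[0,0,0.012],[0,0,0],0.062],[[0,0,0],[0,0,0],0.062],[[0,0,0],[0,0,0],0.05],[[0,0,0],[0,0,0],0.038],[[0,0,0],[0,0,0],0.038],[[0,0,0],[0,0,0],0.038]], "force": 25}}

```text
t: 7.08
eef_pos: [0.6231, -0.0597, 0.0416]
tcp_rot: [3.141, -0.043, 0.003]
contact_force: [-0.7, -0.6, 7.2]
finger_gap: 0.0433
```

Request:
{"name": "drive_tool", "arguments": {"moves": [[[-0.008,0,0],[0,0,0],0.038],[[-0.012,0,0],[0,0,0],0.038],[[-0.013,-0.002,0],[0,0,0],0.038],[[-0.012,-0.002,0],[0,0,0],0.038],[[0,0,0],[0,0,0],0.038],[[0,0,0],[0,0,0],0.038]]}}

```text
t: 7.82
eef_pos: [0.5776, -0.054, 0.0415]
tcp_rot: [-3.141, 0.043, -0.002]
contact_force: [-1.9, 0.8, 11.7]
finger_gap: 0.0434
```

Run:
```python
from h import *
T=np.load('T2.npy')
s=ctrl.sense();print(s['t'],s['eef_pos'],s['tcp_rot'],w2t(T,s['eef_pos']))
cv2.imwrite('pics/w5.png',ctrl.read_camera('wrist'))
```

```text
7.825 [ 0.57763066 -0.05403949  0.04147913] [-3.14124702e+00  4.27392164e-02 -1.95138825e-03] [[ 0.00229525 -0.03437645]]
```

View pics/w5.png

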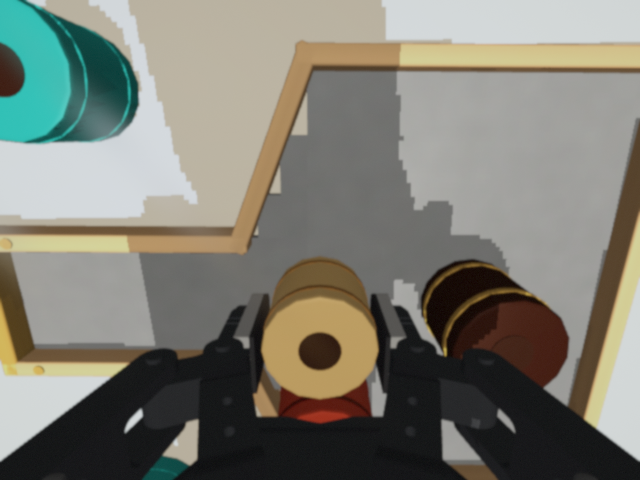

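Request:
{"name": "drive_tool", "arguments": {"moves": [[[0,-0.008,0],[0,0,0],0.038],[[0,-0.013,0],[0,0,0],0.038],[[0,-0.015,0],[0,0,0],0.038],[[0,-0.015,0],[0,0,0],0.038],[[0,-0.015,0],[0,0,0],0.038],[[0,-0.015,0],[0,0,0],0.038],[[0,-0.015,0],[0,0,0],0.038],[[0,-0.012,0],[0,0,0],0.038]]}}

```text
t: 8.88
eef_pos: [0.5808, 0.0514, 0.0415]
tcp_rot: [3.138, -0.046, 0.002]
contact_force: [0.8, -9.8, 13.6]
finger_gap: 0.0433
```

Run:
```python
from h import *
T=np.load('T2.npy')
s=ctrl.sense();print(s['t'],s['eef_pos'],s['tcp_rot'],w2t(T,s['eef_pos']))
cv2.imwrite('pics/w6.png',ctrl.read_camera('wrist'))
cv2.imwrite('pics/s6.png',cv2.resize(ctrl.read_camera('side')[100:310,200:430],None,fx=2.8,fy=2.8))
```

```text
8.875 [0.58083593 0.05135238 0.04151905] [ 3.13834963e+00 -4.62443742e-02  2.04420175e-03] [[0.00238191 0.07106411]]
```

View pics/w6.png

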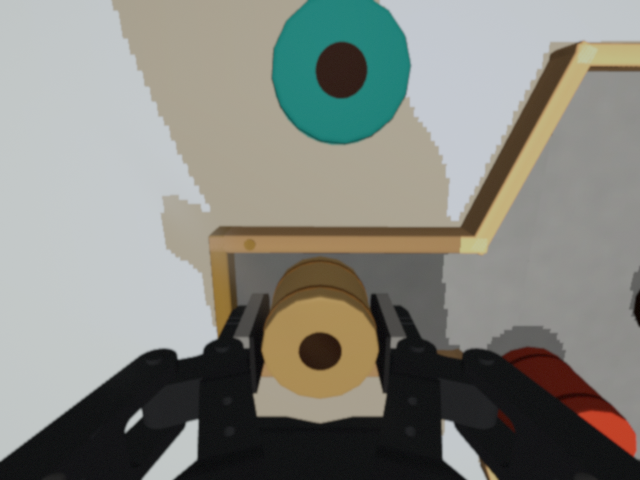

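View pics/s6.png

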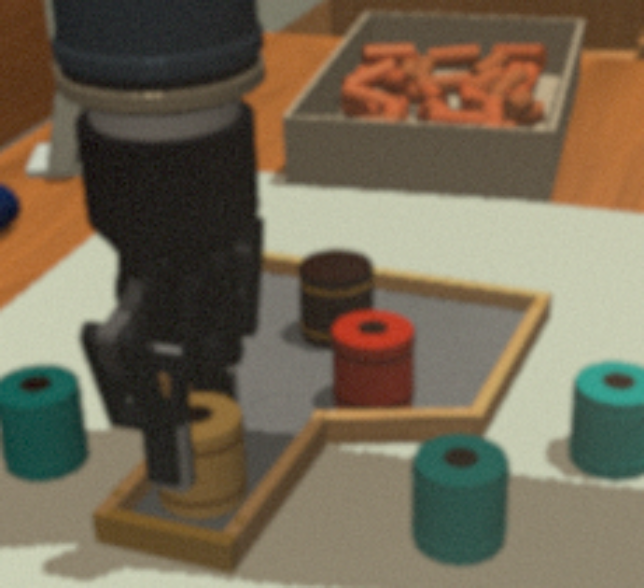

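Request:
{"name": "drive_tool", "arguments": {"moves": [[[0,-0.004,0],[0,0,0],0.038],[[0,-0.004,0],[0,0,0],0.038],[[0,-0.004,0],[0,0,0],0.038],[[0,0,0],[0,0,0],0.038]]}}

```text
t: 9.48
eef_pos: [0.5812, 0.0634, 0.0415]
tcp_rot: [3.139, -0.046, 0.002]
contact_force: [-0.1, -6.8, 11.9]
finger_gap: 0.0427
```

Request:
{"name": "drive_tool", "arguments": {"moves": [[[0,-0.002,0],[0,0,0],0.038],[[0,0,0],[0,0,0],0.038]]}}

```text
t: 9.72
eef_pos: [0.5812, 0.0649, 0.0415]
tcp_rot: [3.138, -0.046, 0.002]
contact_force: [-0.9, -7.8, 12.6]
finger_gap: 0.0434
```

Request:
{"name": "drive_tool", "arguments": {"moves": [[[0,-0.0015,0],[0,0,0],0.038],[[0,0,0],[0,0,0],0.038]]}}

```text
t: 9.98
eef_pos: [0.5813, 0.0663, 0.0415]
tcp_rot: [3.138, -0.047, 0.002]
contact_force: [0.5, -7.8, 12.5]
finger_gap: 0.0434
```

Still no stop contact (force steady friction); I go on in small steps.

Request:
{"name": "drive_tool", "arguments": {"moves": [[[0,-0.0015,0],[0,0,0],0.038],[[0,0,0],[0,0,0],0.038]]}}

```text
t: 10.22
eef_pos: [0.5813, 0.0678, 0.0415]
tcp_rot: [3.138, -0.047, 0.002]
contact_force: [-0.3, -8.2, 11.7]
finger_gap: 0.0436
```

Request:
{"name": "drive_tool", "arguments": {"moves": [[[0,-0.0015,0],[0,0,0],0.038],[[0,0,0],[0,0,0],0.038]]}}

```text
t: 10.48
eef_pos: [0.5813, 0.0692, 0.0415]
tcp_rot: [3.138, -0.047, 0.002]
contact_force: [-0.9, -7.1, 12.4]
finger_gap: 0.0434
```

Run:
```python
from h import *
T=np.load('T2.npy')
s=ctrl.sense();print(s['t'],s['contact_force'],w2t(T,s['eef_pos']))
cv2.imwrite('pics/w7.png',ctrl.read_camera('wrist'))
cv2.imwrite('pics/s7.png',cv2.resize(ctrl.read_camera('side')[200:310,220:340],None,fx=5,fy=5,interpolation=cv2.INTER_CUBIC))
```

```text
10.475 [-0.93983995 -7.11954994 12.38859893] [[0.00235876 0.0889572 ]]
```

View pics/w7.png

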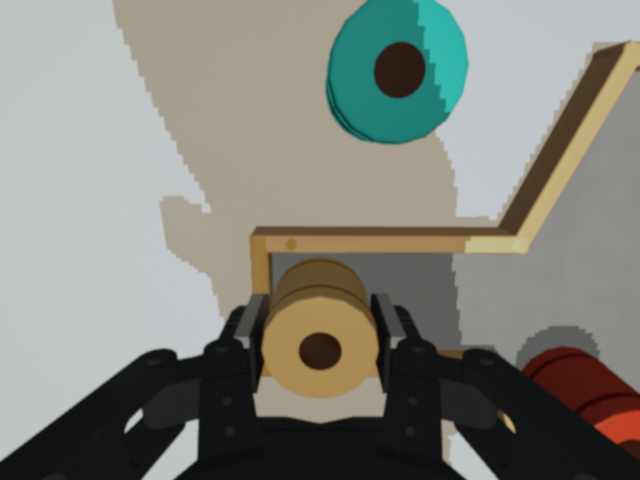

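View pics/s7.png

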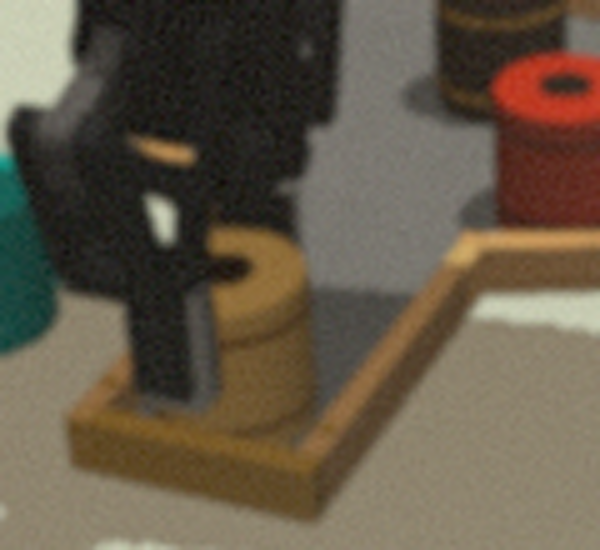

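Request:
{"name": "drive_tool", "arguments": {"moves": [[[0,-0.0015,0],[0,0,0],0.038],[[0,0,0],[0,0,0],0.038]]}}

```text
t: 10.82
eef_pos: [0.5814, 0.0702, 0.0415]
tcp_rot: [3.138, -0.047, 0.002]
contact_force: [-0.2, -9.8, 12.8]
finger_gap: 0.0433
```

Request:
{"name": "drive_tool", "arguments": {"moves": [[[0,-0.0015,0],[0,0,0],0.038],[[0,0,0],[0,0,0],0.038]]}}

```text
t: 11.08
eef_pos: [0.5814, 0.0703, 0.0415]
tcp_rot: [3.136, -0.049, 0.001]
contact_force: [-0.5, -13.7, 14.3]
finger_gap: 0.0435
```

Request:
{"name": "drive_tool", "arguments": {"moves": [[[0,0,0],[0,0,0],0.055],[[0,0,0],[0,0,0],0.064],[[0,0,0],[0,0,0],0.064],[[0,0,-0.01],[0,0,0],0.064],[[0,0,-0.05],[0,0,0],0.064],[[0,0.0,-0.06],[0,0,0],0.064],[[0,0.05,-0.02],[0,0,0],0.064],[[0,0,0],[0,0,0],0.064]]}}

```text
t: 12.08
eef_pos: [0.5807, 0.0205, 0.183]
tcp_rot: [3.139, -0.052, 0.006]
contact_force: [-0.2, -0.1, -0.9]
finger_gap: 0.064
```

Run:
```python
from h import *
T=np.load('T2.npy')
s=ctrl.sense();print(s['t'],s['contact_force'],s['eef_pos'],s['finger_gap'])
cv2.imwrite('pics/w8.png',ctrl.read_camera('wrist'))
cv2.imwrite('pics/s8.png',cv2.resize(ctrl.read_camera('side')[180:305,230:405],None,fx=4,fy=4,interpolation=cv2.INTER_CUBIC))
```

```text
12.075 [-0.21473576 -0.07650337 -0.94419874] [0.58065997 0.02052896 0.18297962] 0.06403111768190457
```

View pics/w8.png

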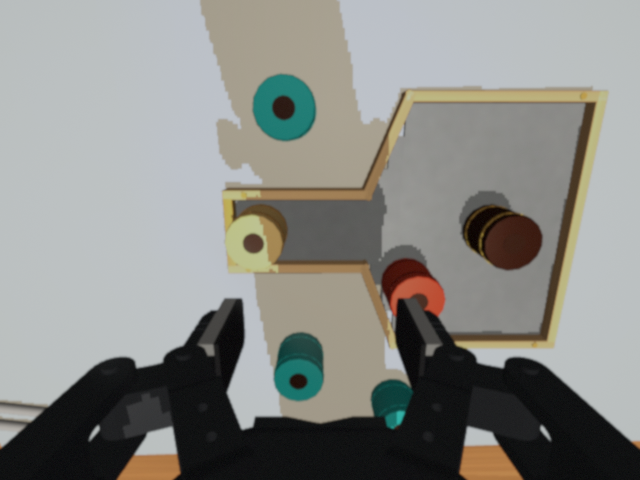

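View pics/s8.png

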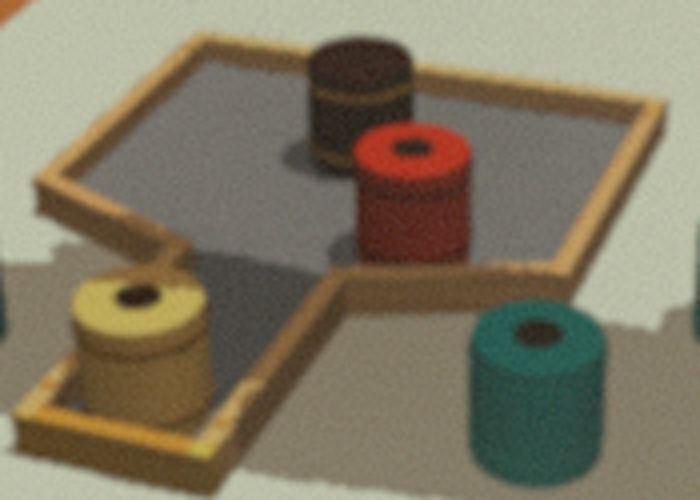

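Run:
```python
from h import *
s=ctrl.sense();T=np.load('T2.npy')
for n,X in dict(pale_w=wun(s,(255,242),.052),dark_w=wun(s,(512,240),.052),stopend=wun(s,(225,193),.018),stopend2=wun(s,(230,270),.018),pale_s=unproj('side',(140/4+230,307/4+180),.052),dark_s=unproj('side',(361/4+230,68/4+180),.052)).items(): print(n,X.round(4),(w2t(T,X)*1000).round(1))
cv2.imwrite('pics/c9.png',cv2.resize(cv2.imread('pics/w8.png')[170:290,200:400],None,fx=4,fy=4,interpolation=cv2.INTER_CUBIC))
```

```text
pale_w [0.5789 0.0716 0.052 ] [[-0.1 91.3]]
dark_w [ 0.5747 -0.1177  0.052 ] [[  1.2 -98.1]]
stopend [0.6107 0.099  0.018 ] [[ 30.8 119.5]]
stopend2 [0.5445 0.1018 0.018 ] [[-35.4 120.4]]
pale_s [0.5756 0.073  0.052 ] [[-3.5 92.5]]
dark_s [ 0.5676 -0.1173  0.052 ] [[ -5.8 -97.9]]
```

View pics/c9.png

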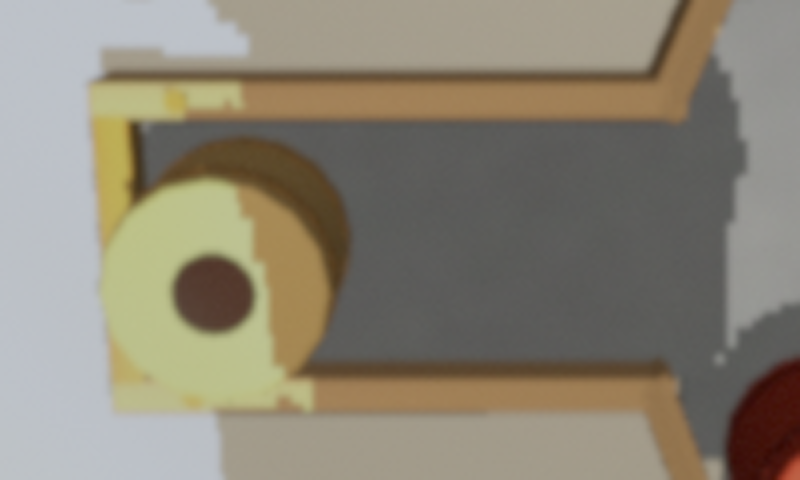

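```bash
python3 -c "
from workcell import ctrl
print(ctrl.job_done())"
```

```text
the job is handed in; nothing more can be done
None
```

The job is done and handed in at about 12 s. I gripped the dark cap and slid it back along the floor, then slid the pale cap to the middle line, through the mouth and down the lane to the brass stop. I let go and raised the gripper clear.

- **Pale cap:** At the stop the tool stalled at world y = 0.070 while the push force rose from about 8 to 14 N, so I take it to be touching. The cameras put its centre at tray y = 91–92 instead of 88. The same views put the end of the lane about 2 mm too far along, so most of that difference is calibration error.
- **Dark cap:** Its centre reads tray y = -98 in the cameras; the gripper's own position gave -103. Either way about 75 mm of floor is free in front of the mouth, well over a cap's width. The side and wrist cameras disagree by about 7 mm on where it sits across the tray, which does not affect the result.
- **All three caps:** The last pictures show all three upright, the dark and red caps in the bay and the red one not visibly moved. The gripper was touching nothing.

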